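Rock the twin-station shuttle over, pausing it at the index

TASK

The rocker bar of the loading shuttle lies on its right-hand stop. Working only by the black ball knob of its sprung hand lever, swing the bar up until the pointer stands at the steel index tab on the sector, keep it steady at the tab for four seconds, then lay the bar over gently, without a bang, onto its left-hand stop and let go of the knob. Touch neither the bar nor its castings, and leave the spare casting and the wrench beside the stand where they are.

Things in the scene. Friction and masses are not known exactly. Their poses are not given: they have to be found in the camera images.
- stand: green steel stand bolted to the table: foot plate 110 x 420 x 16 mm (x, y, z), two cheeks 80 mm wide, 151 mm high at x = +-45 mm, stop posts 70 mm high under the bar at y = +-170 mm. Origin: centre of the underside, on the table. y runs along the bar (left is +y), x along the pivot axis, away from the robot. Place and yaw (up to 0.3 rad) vary.
- pivot (a point): the point on the horizontal pivot axis of rocker and lever in which the hand lever swings: at (-78, 0, 130) mm in the stand's frame, on the robot's side of the stand. Axes as the stand's.
- rocker (a joint): tilt of the rocker bar (rad): 0 level, positive when its left (+y) end goes down and its pointer leans to +y; starts at rest on the right-hand stop at -0.3, the left-hand stop is at +0.3. It swings almost without friction (damping 0.006 N m s/rad, dry friction 0.001 N m). Reaching a stop faster than 0.4 rad/s is a bang; 0.2 rad/s is gentle.
- lever (a joint): angle of the hand lever relative to the bar (rad), positive: knob to +y; lever angle from upright = rocker + lever. Range +-1.1, 0 = spring relaxed. The spring, 0.20 N m/rad (damping 0.01 N m s/rad), drives the rocker with +0.20 x this value; it is softer than the rocker's gravity torque, so no fixed knob position keeps the rocker at the index. Lever: 0.18 kg, balanced, stands at 0 when let go.
- knob (a point): centre of the black ball knob, 40 mm diameter, on top of the hand lever, a steel rod of 12 mm diameter. It swings on a circle of radius 170 mm about point pivot in the stand's y-z plane: pivot + 170 mm x (0, sin a, cos a), a = rocker + lever. Grip it from above; nothing else stands within 60 mm of it.
- bar: steel rocker bar 50 x 500 x 14 mm with a 0.45 kg brass casting nested 200 mm from the pivot at each end; not to be touched. Origin on the pivot axis between the cheeks. Top-heavy: inertia about the axis 0.050 kg m2 (0.046 to 0.056), gravity torque 0.30 N m (0.28 to 0.31) x sin(tilt) away from level, plus a constant hidden imbalance up to 0.036 N m either way, as the castings differ.
- pointer_tip (a point): tip of the thin black pointer, 115 mm from the pivot axis, 70 mm to the far (+x) side of the stand's centre. Axes turn with the bar.
- mark (a point): the place the pointer tip must take: below the steel index tab (22 x 12 x 26 mm) clamped on top of the aluminium sector, at the same radius of 115 mm and in the pointer's plane. Its y axis is tangent to the pointer's path. The pointer counts as at the index within 11 mm along the path (0.1 rad).
- index (a joint): angle of the index tab from upright (rad), same sense as the rocker: the rocker reading that is wanted; between -0.1 and 0.1, differs from start to start and stays clamped.
- spare_casting: loose brass valve casting, 70 x 55 x 56 mm, standing on the table on the far side of the stand; not to be moved. Origin: centre of its underside.
- wrench: loose steel wrench lying on the table on the robot's side of the stand; not to be moved. Origin: on its underside, near the middle.

How it is judged:
By the outcome, as a careful person would: the job done as asked, in the order asked, and still so for the second after the job is handed in, with the robot touching nothing.
It also fails if it takes over 66 s, if anything falls off the work surface, if the arm or the gripper's body presses on something with over 40 N, if the wrist force passes 120 N, or if a joint passes its speed limit or range.

ROBOT

A 6-joint arm with a two-finger parallel gripper is mounted at the origin on the work surface. World frame = base frame: x ahead of the robot, y to its left, z up, the work surface at z = 0. Lengths are in mm, angles in degrees, forces in N, time in s.
With the tool pointing down it reaches from about 300 to 875 mm from the base axis. Payload 6.4 kg.
Tool frame: the origin (TCP) lies at the very end of the fingers, on their centre line; the grasp point (between the pads) lies 19 mm behind it; z points along the fingers, y is the line along which they close (so a half turn about z gives the same grasp; the last joint's range is limited). The gripper opens to 85 mm and grips with 20 to 120 N. Pads are 22 mm wide; open, the fingers measure 114 mm over their backs; the gripper's body (76 mm by 85 mm) begins 54 mm behind the grasp point. The pads swing forward as they close: fully open they stand 13 mm farther back than shut.
Start: joints at [-86.19, 10.359, 92.074, -0, 77.567, -11.82], TCP at [154.937, -553.747, 231.288] pointing down, gripper open.
Joint ranges: [-171.53, 171.53], [-51.25, 118.39], [17.06, 147.69], [-65.23, 245.23], [0, 150.52], [-178.68, 178.68]. Speed limits (degrees/s): [147.25, 147.25, 172.46, 180, 180, 180].

INTERFACE

Orientations are given as a 3x3 rotation matrix whose columns are the frame's x, y, z axes.
In Python, from station import ctrl gives the robot as it stands.
- The arm moves only by the shell command python3 -m inch 'ROWS' [FORCE]. ROWS is JSON, a list of rows, each a list of 3 entries, a list of its own where there are three numbers: the shift along the world's x, y, z in mm, then the turn, a rotation vector about the world's x, y, z in rad, then the closure, from -1 (fully open) to 1 (shut). A call has 1 to 20 rows; each row shifts and turns the commanded pose from where the row before left it; what a row does not reach is not made up. A row lasts 1/10 s, in which the tool goes at most 50 mm and 8.59 degrees, less where a joint would pass 70% of its speed; a pose out of reach is approached as far as the arm can. A call with a gripper value outside its range is refused whole. The fingers move at their own pace and stop on an object; FORCE is the grip in N (left out, the last holds). Time passes only in rows, so rows that do not move let the fingers close. It gives the time, the measured TCP pose, the force, the opening and the grip force at its end, in the units of the state.
- ctrl.get_state(): the state, without advancing time (a new reading comes with each control period).
- ctrl.snapshot(name): name is "scene" or "top"; returns a dict with "frame" (420x560x3 uint8, red, green, blue), "fx", "fy", "cx", "cy" (pixels), "k1" (the pictures are not rectified: a ray, as slopes to the right and down, at radius r is drawn at 1 + k1 r^2 times it, then the intrinsics apply), "R" (3x3) and "t" (3): a world point X has camera coordinates R X + t. Camera axes: x right, y down, z forward; pixel columns grow to the right and rows downward; lengths in mm; the calibration is good to about 2 mm. A picture is of the moment at which its call begins. There is no depth.
- ctrl.finish_job(): hands the job in; it is judged then, once.
The state is a dict: "clock": time; "qpos": joint angles; "qvel": joint speeds; "joint_torque": joint torques, N m; "eef_pos": TCP position; "ee_rot": TCP orientation; "wrist_force": force on the tool from outside, world axes, zero at the start; "torque": the same for the moment, N m; "grip_width": finger opening in mm; "grip_force": force on a finger pad.
Only numpy, scipy, OpenCV 4.12 (cv2) and the standard library are available. Lean on these libraries where they do the work, as an engineer would, in place of code of your own. Each camera call takes 0.05 s, during which the arm holds its last target. There are 200 camera calls.

## Working session

There is one attempt and no reset: what is moved stays moved. The work goes in short steps, Python scripts to look and compute and a shell command to move; the robot and the scene stay as the last step left them, time stands still between calls to the robot, and variables do not carry over. Pictures are saved under pics/ and viewed, at most 10 in all, crops included, and the job is handed in when it is done.

```bash
ls; mkdir -p pics; python3 - <<'E'
from station import ctrl
import cv2
for n in("scene","top"):
    s=ctrl.snapshot(n); cv2.imwrite(f"pics/{n}0.png",cv2.resize(s["frame"][:,:,::-1],None,fx=1.42,fy=1.42,interpolation=cv2.INTER_CUBIC))
    print(n,s["fx"],s["fy"],s["cx"],s["cy"],s["k1"],s["R"],s["t"])
print(ctrl.get_state())
E
```

```text
pics
scene 446.5023494610217 446.5023494610217 277.91809076933595 214.32561961920044 -0.12409766233054348 [[-0.26767652  0.96347211 -0.00841315]
 [ 0.60619572  0.16161637 -0.77872132]
 [-0.74891657 -0.21354543 -0.62731358]] [ 148.08603367 -228.51678937 1383.43214406]
top 406.53735095535353 406.53735095535353 278.1724322978925 211.09551036233307 0.004928637660629694 [[ 0.01068739 -0.9999422   0.00117721]
 [-0.97560184 -0.0106854  -0.21928719]
 [ 0.2192871   0.00119512 -0.97565964]] [  4.42573609 634.48276994 842.20399746]
{'clock': 0.1, 'qpos': array([-8.61912759e+01,  1.03945593e+01,  9.21247332e+01,  8.04959405e-04,
        7.75665286e+01, -1.18214141e+01]), 'qvel': array([ 0.0670513 , -0.08423688, -0.21874446,  0.01536547,  0.10484905,
       -0.06364755]), 'joint_torque': array([ 1.10280012e-03, -4.45877087e+01, -3.52235520e+01, -2.57037691e-04,
        4.15187053e-03,  2.07391463e-05]), 'eef_pos': array([ 154.896626  , -553.25076367,  230.51450316]), 'ee_rot': array([[ 9.63021810e-01,  2.69423432e-01, -8.58073036e-05],
       [ 2.69423255e-01, -9.63020702e-01,  1.49546463e-03],
       [ 3.20279004e-04, -1.46328354e-03, -9.99998878e-01]]), 'wrist_force': array([-0.11550017, -0.25096689, -0.17100429]), 'torque': array([-0.01501255,  0.00290812, -0.03355226]), 'grip_force': 0.0, 'grip_width': 85.4226645819251}
```

View pics/scene0.png

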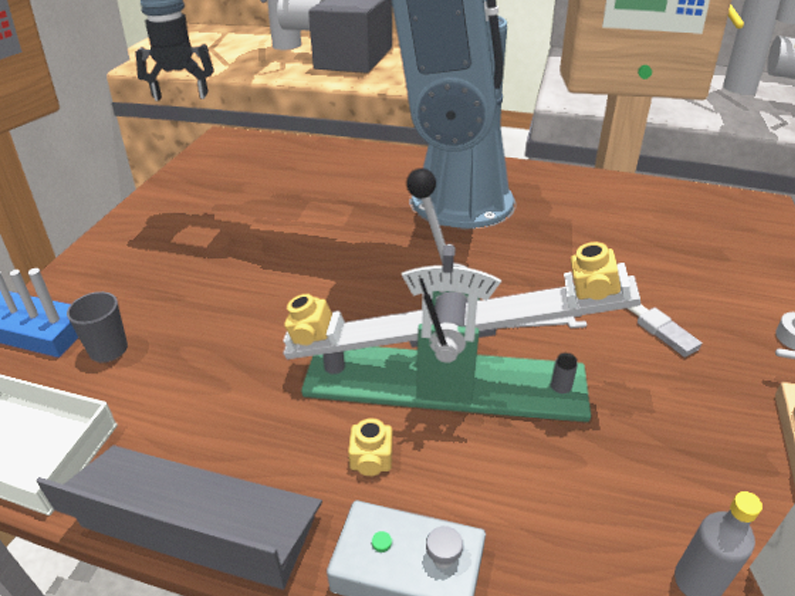

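View pics/top0.png

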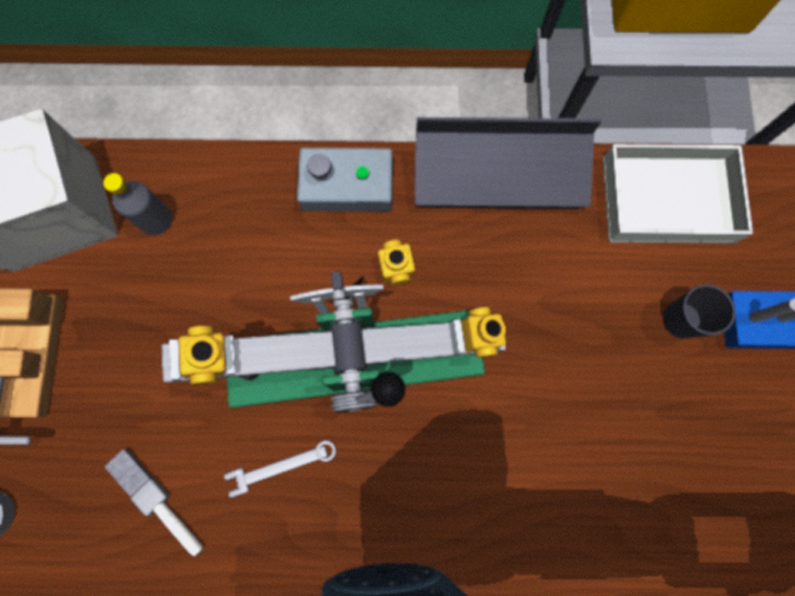

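Scene view: black knob at (421,183), pointer tip near (422,281), index tab behind the sector at about (448,258), and the bar down on the robot's right. In the top view the knob is at (388,389), with the wrench at (235–335, 450–490). I'll enlarge both.

```bash
cat > h.py <<'E'
from station import ctrl
import cv2, numpy as np
from scipy.optimize import least_squares
def proj(s,X):
    c=np.atleast_2d(X)@np.array(s["R"]).T+s["t"]; p=c[:,:2]/c[:,2:]; r=(p**2).sum(1,keepdims=True)
    return p*(1+s["k1"]*r)*[s["fx"],s["fy"]]+[s["cx"],s["cy"]]
def crop(s,x,y,w,h,f,name):
    cv2.imwrite(name,cv2.resize(s["frame"][y:y+h,x:x+w,::-1],None,fx=f,fy=f,interpolation=cv2.INTER_CUBIC))
E
python3 - <<'E'
from h import *
s=ctrl.snapshot("scene"); crop(s,195,115,260,185,3,"pics/s1.png")
t=ctrl.snapshot("top"); crop(t,105,180,260,115,3,"pics/t1.png")
E
```

```text
(no output)
```

View pics/s1.png

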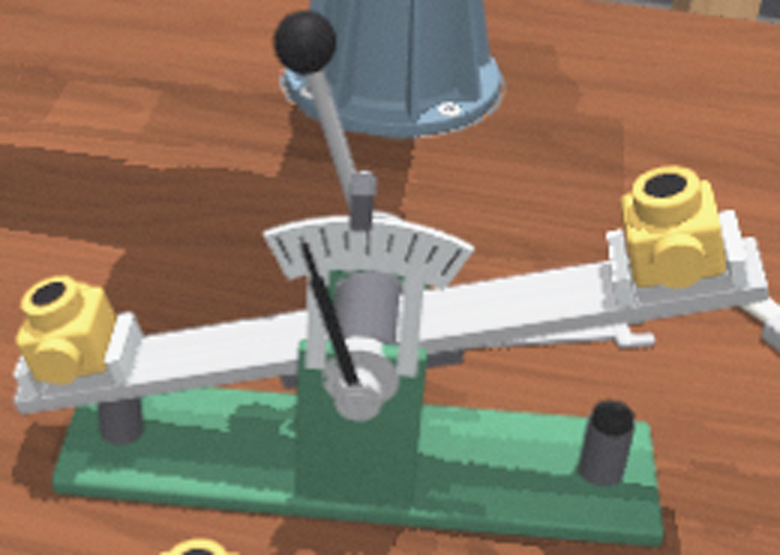

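View pics/t1.png

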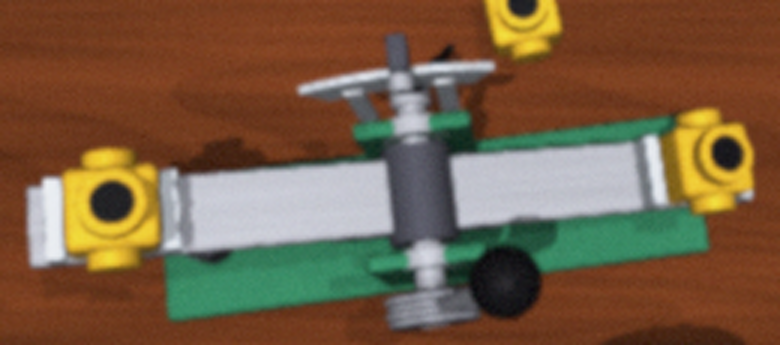

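Crop pixels, scene: knob (305,43), pointer tip (304,240), tab centre (362,200), foot corners (57,494), (661,543), (650,423). Top: knob (505,282), tab (398,52), foot corners (170,320), (708,250). Next I fit the stand pose, knob and index.

```bash
cat > fit.py <<'E'
from h import *
S=ctrl.snapshot("scene");T=ctrl.snapshot("top")
def W(p,X): c,s=np.cos(p[2]),np.sin(p[2]); return np.array([[c,-s,0],[s,c,0],[0,0,1]])@X+[p[0],p[1],0]
circ=lambda x,r,a:np.array([x,r*np.sin(a),130+r*np.cos(a)])
def res(p):
    F=[(S,(305,43),circ(-78,170,p[3])),(S,(304,240),circ(70,115,-.3)),(S,(362,200),circ(70,p[5],p[4])),
     (S,(57,494),(55,-210,0)),(S,(661,543),(55,210,0)),(S,(650,423),(-55,210,16)),
     (T,(505,282),circ(-78,170,p[3])),(T,(398,52),circ(70,p[5],p[4])),(T,(170,320),(-55,210,16)),(T,(708,250),(-55,-210,16))]
    return np.ravel([proj(s,W(p,np.array(X)))[0]-np.array(q)/3-((195,115) if s is S else (105,180)) for s,q,X in F])
r=least_squares(res,[600,0,0,-.3,0,140],x_scale=[10,10,.1,.1,.1,10],loss='soft_l1')
np.set_printoptions(precision=3,suppress=True)
print(r.x); print(r.fun.reshape(-1,2)if len(r.fun)==20 else r.fun)
print("knob fit",W(r.x,circ(-78,170,r.x[3])),"pivot",W(r.x,np.array([-78,0,130.])))
k=least_squares(lambda X:np.r_[proj(S,X)[0]-np.array((305,43))/3-(195,115),proj(T,X)[0]-np.array((505,282))/3-(105,180)],[550,0,300.])
print("knob tri",k.x,k.fun)
E
python3 fit.py
```

```text
[548.94   79.119   0.14   -0.304  -0.036 143.822]
[[-0.339 -1.428]
 [ 0.819  2.338]
 [-0.629  0.353]
 [-1.601 -1.039]
 [-0.141  0.746]
 [-0.079 -2.31 ]
 [-0.079  0.407]
 [-0.893 -3.571]
 [-1.71   0.689]
 [ 0.472  0.224]]
knob fit [478.793  17.897 292.22 ] pivot [471.702  68.24  130.   ]
knob tri [479.534  18.21  289.634] [-0.293 -0.006 -0.248  0.053]
```

```bash
python3 -m inch '[[[16.2,28.6,6.5],[0,0,0.0719],-1],[[16.2,28.6,6.5],[0,0,0.0719],-1],[[16.2,28.6,6.5],[0,0,0.0719],-1],[[16.2,28.6,6.5],[0,0,0.0719],-1],[[16.2,28.6,6.5],[0,0,0.0719],-1],[[16.2,28.6,6.5],[0,0,0.0719],-1],[[16.2,28.6,6.5],[0,0,0.0719],-1],[[16.2,28.6,6.5],[0,0,0.0719],-1],[[16.2,28.6,6.5],[0,0,0.0719],-1],[[16.2,28.6,6.5],[0,0,0.0719],-1],[[16.2,28.6,6.5],[0,0,0.0719],-1],[[16.2,28.6,6.5],[0,0,0.0719],-1],[[16.2,28.6,6.5],[0,0,0.0719],-1],[[16.2,28.6,6.5],[0,0,0.0719],-1],[[16.2,28.6,6.5],[0,0,0.0719],-1],[[16.2,28.6,6.5],[0,0,0.0719],-1],[[16.2,28.6,6.5],[0,0,0.0719],-1],[[16.2,28.6,6.5],[0,0,0.0719],-1],[[16.2,28.6,6.5],[0,0,0.0719],-1],[[16.2,28.6,6.5],[0,0,0.0719],-1]]' 25
python3 -m inch '[[[0,0,0],[0,0,0],-1],[[0,0,0],[0,0,0],-1]]'
python3 - <<'E'
from h import *
s=ctrl.get_state(); print(s["qpos"],s["ee_rot"])
E
```

```text
clock: 2.3
eef_pos: [479.4, 19.6, 361.6]
ee_rot: [[-0.143, 0.99, 0.0], [0.99, 0.143, -0.0], [-0.0, 0.0, -1.0]]
wrist_force: [0.5, 0.3, -0.2]
grip_width: 85.2
grip_force: 0.0
clock: 2.5
eef_pos: [478.9, 18.7, 361.1]
ee_rot: [[-0.141, 0.99, -0.001], [0.99, 0.141, -0.0], [-0.0, -0.001, -1.0]]
wrist_force: [-0.4, -0.2, -0.1]
grip_width: 85.1
grip_force: 0.0
[-1.19786139e+01 -6.85852601e+00  9.49683732e+01 -2.52920653e-02
  9.19183152e+01 -2.00674476e+01] [[-1.40693833e-01  9.90052987e-01 -5.72392386e-04]
 [ 9.90053122e-01  1.40693662e-01 -3.29560463e-04]
 [-2.45750340e-04 -6.13065994e-04 -9.99999782e-01]]
```

```bash
python3 -m inch '[[[0,0,-10],[0,0,0],-1],[[0,0,-10],[0,0,0],-1],[[0,0,-10],[0,0,0],-1],[[0,0,-10],[0,0,0],-1],[[0,0,-10],[0,0,0],-1],[[0,0,-10],[0,0,0],-1],[[0,0,-10],[0,0,0],-1],[[0,0,-10],[0,0,0],-1],[[0,0,-8],[0,0,0],-1],[[0,0,0],[0,0,0],-1],[[0,0,0],[0,0,0],-1]]'
python3 - <<'E'
from h import *
s=ctrl.snapshot("scene"); t=ctrl.snapshot("top")
a=np.hstack([cv2.resize(s["frame"][80:280,190:390],(395,395),interpolation=2),cv2.resize(t["frame"][180:330,180:330],(395,395),interpolation=2)]); cv2.imwrite("pics/g1.png",a[:,:,::-1])
# yellow castings
h=cv2.cvtColor(s["frame"],cv2.COLOR_RGB2HSV); m=cv2.inRange(h,(20,110,80),(33,255,255))
n,l,st,c=cv2.connectedComponentsWithStats(m); print([(st[i],c[i]) for i in range(1,n) if st[i,4]>150])
E
```

```text
clock: 3.6
eef_pos: [479.0, 18.3, 273.3]
ee_rot: [[-0.14, 0.99, -0.0], [0.99, 0.14, -0.0], [-0.0, -0.0, -1.0]]
wrist_force: [0.1, 0.1, 0.4]
grip_width: 85.3
grip_force: 0.0
[(array([402, 171,  35,  40, 851], dtype=int32), array([418.24441833, 193.57344301])), (array([201, 207,  32,  36, 722], dtype=int32), array([216.36149584, 226.11495845])), (array([246, 295,  30,  40, 680], dtype=int32), array([260.975     , 317.63235294])), (array([514, 346,  23,  22, 369], dtype=int32), array([525.00813008, 356.45257453]))]
```

View pics/g1.png

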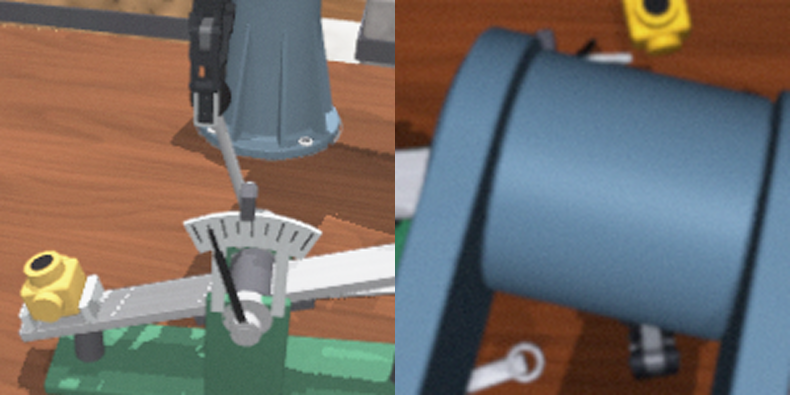

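Left half (scene camera): the near finger covers the knob at (211,97), so the gripper is centred on it. Right half (top camera): blocked by the arm. The bar hasn't moved, so I'll close on the knob and write the estimator and planner.

```bash
cat > look.py <<'E'
# usage: look.py TARGET RAMPSPEED [NROWS]: measure tilt, filter, plan the knob shift for the next cycle
from h import *; import sys, json, os
YAW=.14; YD=np.array([-np.sin(YAW),np.cos(YAW),0]); PIV=np.array([548.94,79.12,130.])
I,MG,K,D,DL=.050,.295,.20,.006,.01
def measure(s):
    h=cv2.cvtColor(s["frame"],cv2.COLOR_RGB2HSV); m=cv2.inRange(h,(20,110,80),(33,255,255))
    n,l,st,c=cv2.connectedComponentsWithStats(m); ok=[i for i in range(1,n) if st[i,4]>400]
    f=lambda q:c[min(ok,key=lambda i:np.hypot(*(c[i]-q)))]
    return f
def castings(s,th):
    c,si=np.cos(th),np.sin(th)
    P=[PIV+YD*(y*c+40*si)+np.array([0,0,40*c-y*si]) for y in(200,-200)]
    return proj(s,np.array(P))
def tilt(s,off):
    f=measure(s); th=-.3
    for _ in range(4):
        p=castings(s,th); L,R=f(p[0]),f(p[1])
        g=lambda t:(lambda p:p[0,1]-p[1,1])(castings(s,t))
        d=L[1]-R[1]-off; th=least_squares(lambda t:g(t[0])-d,[th]).x[0]
    return th
def deriv(x,a,ad): return np.array([x[1],(MG*np.sin(x[0])+K*(a-x[0])+DL*(ad-x[1])-D*x[1]+x[2])/I,0])
def sim(x,T,a0,a1,out=None):
    n=max(1,int(round(T/.01)));dt=T/n
    for i in range(n):
        a=a0+(a1-a0)*(i+.5)/n; k=deriv(x,a,(a1-a0)/T); x=x+dt*deriv(x+dt/2*k,a,(a1-a0)/T)
        if out is not None: out.append(x.copy())
    return x
def main():
    tgt,spd=float(sys.argv[1]),float(sys.argv[2]); nr=int(sys.argv[3]) if len(sys.argv)>3 else 3
    cal=json.load(open("cal.json")) if os.path.exists("cal.json") else None
    log=json.load(open("log.json")) if os.path.exists("log.json") else []
    for _ in range(2):
        st=ctrl.get_state(); s=ctrl.snapshot("scene"); yk=float((np.array(st["eef_pos"])-PIV)@YD)
        if cal is None:
            f=measure(s);p=castings(s,-.3);off=f(p[0])[1]-f(p[1])[1]-(p[0,1]-p[1,1])
            cal=dict(off=float(off),y0=float(170*np.sin(-.3)-yk),z0=float(st["eef_pos"][2]-170*np.cos(.3))); json.dump(cal,open("cal.json","w")); print(cal,f(p[0])-p[0],f(p[1])-p[1])
        log.append([float(st["clock"]),float(np.arcsin((yk+cal["y0"])/170)),float(tilt(s,cal["off"]))])
    json.dump(log,open("log.json","w")); st=ctrl.get_state()
    yk=float((np.array(st["eef_pos"])-PIV)@YD); aN=float(np.arcsin((yk+cal["y0"])/170))
    pts=log+[[float(st["clock"]),aN,None]]
    x=np.array([-.3,0,.036]);P=np.diag([1e-5,1e-4,1e-5])
    for i,(t,a,m) in enumerate(pts):
        if i:
            t0,a0,_=pts[i-1]; T=t-t0
            if T>0:
                F=np.array([(sim(x+e,T,a0,a)-sim(x-e,T,a0,a))/2e-3 for e in 1e-3*np.eye(3)]).T
                x=sim(x,T,a0,a);P=F@P@F.T+np.diag([1e-7,2e-4,2e-6])*T
        if m is None: continue
        if m<-.292:
            x=np.array([-.3,0,min(.036,-(MG*np.sin(-.3)+K*(a+.3)))]);P=np.diag([1e-6,1e-4,2e-5])
        else:
            k=P[:,0]/(P[0,0]+.002**2); x=x+k*(m-x[0]); P=P-np.outer(k,P[0])
    x[0]=max(x[0],-.3)
    T=nr*.1; N=6
    ref0=x[0]+np.clip(tgt-x[0],-.03,.03)
    def roll(u):
        o=[];y=x;a=aN
        for v in u: y=sim(y,T,a,v,o);y=sim(y,.1,v,v,o);a=v
        return np.array(o)
    tt=np.arange(1,N*int(round((T+.1)/.01))+1)*.01
    ref=x[0]+np.sign(tgt-x[0])*np.minimum(abs(tgt-x[0]),spd*tt)
    rv=np.where(abs(tgt-x[0])>spd*tt,np.sign(tgt-x[0])*spd,0)
    def cost(u):
        o=roll(u); return np.r_[(o[:,0]-ref)*.5,(o[:,1]-rv)*.3,np.diff(np.r_[aN,u])*.5, (o[-1,:2]-[ref[-1],rv[-1]])*3]
    u=least_squares(cost,np.full(N,-.5*x[0]-5*x[2]),bounds=(-.7,.7)).x; o=roll(u)
    n=int(round((T+.1)/.01))
    print("t %.2f meas %s th %.4f w %.3f imb %.4f a %.3f"%(pts[-1][0],["%.4f"%l[2] for l in log[-2:]],x[0],x[1],x[2],aN),"F",np.round(st["wrist_force"],1),"grip %.1f %.0f"%(st["grip_width"],st["grip_force"]))
    print("plan a",np.round(u,3),"th",np.round(o[n-1::n,0],3),"w",np.round(o[n-1::n,1],3))
    a0=aN
    for v in u[:2]:
        d=(YD*170*(np.sin(v)-np.sin(a0)))/nr; d[2]=170*(np.cos(v)-np.cos(a0))/nr
        if a0==aN: d[2]=(170*np.cos(v)+cal["z0"]-st["eef_pos"][2])/nr
        print("row x%d:"%nr,np.round(d,1)); a0=v
if __name__=="__main__": main()
E
python3 -m inch '[[[0,0,0],[0,0,0],1],[[0,0,0],[0,0,0],1],[[0,0,0],[0,0,0],1],[[0,0,0],[0,0,0],1],[[0,0,0],[0,0,0],1],[[0,0,0],[0,0,0],1],[[0,0,0],[0,0,0],1],[[0,0,0],[0,0,0],1]]' 25
python3 look.py -.03 .12
```

```text
clock: 4.5
eef_pos: [481.1, 18.4, 274.3]
ee_rot: [[-0.139, 0.99, 0.006], [0.99, 0.139, 0.0], [-0.001, 0.006, -1.0]]
wrist_force: [7.7, 1.2, -1.2]
grip_width: 38.6
grip_force: 26.4
{'off': 1.5002266568305913, 'y0': 0.45437785836747224, 'z0': 111.86398507977759} [-0.29180645  5.06436065] [-0.37260375  3.564134  ]
t 4.60 meas ['-0.3000', '-0.3005'] th -0.3000 w -0.051 imb 0.0360 a -0.300 F [ 8.9  1.8 -1. ] grip 38.3 26
plan a [ 0.203 -0.091 -0.101 -0.108 -0.148 -0.255] th [-0.306 -0.23  -0.168 -0.114 -0.062 -0.033] w [0.138 0.178 0.141 0.135 0.12  0.002]
row x3: [-3.9 27.9  1.4]
row x3: [  2.3 -16.4   0.9]
```

```bash
python3 -m inch '[[[-0.5,6,1.2],[0,0,0],1],[[-0.5,6,1.2],[0,0,0],1],[[-0.5,6,1.2],[0,0,0],1],[[-0.5,6,1.2],[0,0,0],1],[[-0.5,6,1.2],[0,0,0],1],[[-0.5,6,1.2],[0,0,0],1]]'|tail -3
python3 look.py -.03 .12
```

```text
wrist_force: [3.5, -0.8, 0.9]
grip_width: 38.5
grip_force: 26.7
t 5.30 meas ['-0.3008', '-0.3008'] th -0.3000 w -0.007 imb 0.0360 a -0.078 F [ 3.4 -1.   3.3] grip 38.5 27
plan a [ 0.088 -0.085 -0.096 -0.109 -0.148 -0.254] th [-0.282 -0.218 -0.162 -0.111 -0.06  -0.032] w [0.135 0.152 0.131 0.131 0.118 0.002]
row x3: [-1.3  9.3  0.2]
row x3: [ 1.4 -9.7  0. ]
```

```bash
python3 -m inch '[[[-0.5,3.4,0.1],[0,0,0],1],[[-0.5,3.4,0.1],[0,0,0],1],[[-0.5,3.4,0.1],[0,0,0],1]]'|tail -3
python3 look.py -.03 .12
```

```text
wrist_force: [2.4, -0.8, 5.3]
grip_width: 38.2
grip_force: 27.0
t 5.70 meas ['-0.3011', '-0.3005'] th -0.3000 w -0.000 imb 0.0308 a -0.020 F [ 3.  -0.5  4.5] grip 38.7 27
plan a [ 0.097 -0.058 -0.07  -0.082 -0.121 -0.227] th [-0.279 -0.216 -0.161 -0.11  -0.06  -0.032] w [0.134 0.148 0.129 0.13  0.118 0.002]
row x3: [-0.9  6.6  0.1]
row x3: [ 1.2 -8.7  0.2]
```

```bash
python3 -m inch '[[[-0.4,2.8,0],[0,0,0],1],[[-0.4,2.8,0],[0,0,0],1],[[-0.4,2.8,0],[0,0,0],1]]'|tail -3
python3 look.py -.03 .12
```

```text
wrist_force: [4.3, -0.9, 2.5]
grip_width: 38.3
grip_force: 27.1
t 6.10 meas ['-0.3011', '-0.3001'] th -0.3000 w -0.000 imb 0.0208 a 0.030 F [ 4.2 -0.1  3.6] grip 38.6 27
plan a [ 0.147 -0.008 -0.02  -0.033 -0.072 -0.178] th [-0.279 -0.216 -0.161 -0.11  -0.06  -0.032] w [0.134 0.148 0.129 0.13  0.118 0.002]
row x3: [-0.9  6.5 -0.2]
row x3: [ 1.2 -8.7  0.6]
```

```bash
python3 -m inch '[[[-0.4,2.8,0],[0,0,0],1],[[-0.4,2.8,0],[0,0,0],1],[[-0.4,2.8,0],[0,0,0],1]]'|tail -3
python3 look.py -.03 .12
```

```text
wrist_force: [6.7, 0.0, -0.0]
grip_width: 38.8
grip_force: 27.0
t 6.50 meas ['-0.3010', '-0.3012'] th -0.3000 w -0.000 imb 0.0109 a 0.080 F [ 6.  -0.9  0.1] grip 38.5 27
plan a [ 0.196  0.041  0.03   0.017 -0.022 -0.128] th [-0.279 -0.216 -0.161 -0.11  -0.06  -0.032] w [0.134 0.148 0.129 0.13  0.118 0.002]
row x3: [-0.9  6.4 -0.6]
row x3: [ 1.2 -8.6  1. ]
```

```bash
python3 -m inch '[[[-0.3,2.8,-0.3],[0,0,0],1],[[-0.3,2.8,-0.3],[0,0,0],1],[[-0.3,2.8,-0.3],[0,0,0],1]]'|tail -3
python3 look.py -.03 .12
```

```text
wrist_force: [4.6, -0.6, 0.9]
grip_width: 38.2
grip_force: 27.0
t 6.90 meas ['-0.3020', '-0.3007'] th -0.3000 w -0.000 imb 0.0009 a 0.130 F [ 5.3 -0.9  0.1] grip 38.7 27
plan a [ 0.247  0.092  0.08   0.067  0.028 -0.078] th [-0.279 -0.216 -0.161 -0.11  -0.06  -0.032] w [0.134 0.148 0.129 0.13  0.118 0.002]
row x3: [-0.9  6.4 -0.9]
row x3: [ 1.2 -8.6  1.5]
```

```bash
python3 -m inch '[[[-0.3,2.8,-0.5],[0,0,0],1],[[-0.3,2.8,-0.5],[0,0,0],1],[[-0.3,2.8,-0.5],[0,0,0],1]]'|tail -3
python3 look.py -.03 .12
```

```text
wrist_force: [1.9, -1.4, 2.0]
grip_width: 38.7
grip_force: 27.2
t 7.30 meas ['-0.2946', '-0.2896'] th -0.2969 w 0.012 imb -0.0079 a 0.181 F [ 1.8 -1.   2.1] grip 38.2 27
plan a [ 0.274  0.136  0.123  0.11   0.067 -0.031] th [-0.272 -0.212 -0.158 -0.107 -0.057 -0.031] w [0.133 0.144 0.128 0.13  0.113 0.001]
row x3: [-0.7  5.1 -0.9]
row x3: [ 1.1 -7.6  1.6]
```

```bash
python3 -m inch '[[[0,0,0],[0,0,0],1],[[0,0,0],[0,0,0],1]]'|tail -3
python3 look.py -.03 .12
```

```text
wrist_force: [1.2, -0.3, 1.9]
grip_width: 38.4
grip_force: 27.1
t 7.60 meas ['-0.2665', '-0.2600'] th -0.2520 w 0.190 imb 0.0102 a 0.178 F [1.2 0.2 2.3] grip 38.5 27
plan a [-0.042  0.045  0.022 -0.022 -0.097 -0.038] th [-0.183 -0.146 -0.103 -0.058 -0.029 -0.028] w [ 0.113  0.097  0.116  0.106  0.023 -0.002]
row x3: [  1.7 -12.3   1.1]
row x3: [-0.7  4.9 -0. ]
```

```bash
python3 -m inch '[[[1.6,-11.2,1],[0,0,0],1],[[1.6,-11.2,1],[0,0,0],1],[[1.6,-11.2,1],[0,0,0],1]]'|tail -3
python3 look.py -.03 .12
```

```text
wrist_force: [1.3, 1.2, -6.4]
grip_width: 38.7
grip_force: 26.5
t 8.00 meas ['-0.1991', '-0.2047'] th -0.1953 w 0.077 imb 0.0081 a -0.030 F [ 0.7  0.8 -1.5] grip 38.3 27
plan a [ 0.117  0.022 -0.033 -0.081 -0.024 -0.025] th [-0.163 -0.106 -0.056 -0.031 -0.03  -0.031] w [ 0.125  0.143  0.101  0.017 -0.002  0.   ]
row x3: [-1.2  8.2  0. ]
row x3: [ 0.7 -5.3  0.4]
```

```bash
python3 -m inch '[[[-1.2,8.2,0],[0,0,0],1],[[-1.2,8.2,0],[0,0,0],1],[[-1.2,8.2,0],[0,0,0],1]]'|tail -3
python3 look.py -.03 .12
```

```text
wrist_force: [4.9, -1.7, -9.5]
grip_width: 38.6
grip_force: 26.6
t 8.40 meas ['-0.1910', '-0.1885'] th -0.1837 w 0.079 imb 0.0042 a 0.133 F [  4.1  -1.6 -10. ] grip 38.5 26
plan a [ 0.081  0.037 -0.036 -0.047 -0.002 -0.006] th [-0.141 -0.088 -0.045 -0.028 -0.03  -0.03 ] w [ 0.126  0.133  0.075  0.007 -0.003  0.   ]
row x3: [ 0.4 -2.9  0.3]
row x3: [ 0.4 -2.5  0.1]
```

```bash
python3 -m inch '[[[0.4,-2.9,0],[0,0,0],1],[[0.4,-2.9,0],[0,0,0],1],[[0.4,-2.9,0],[0,0,0],1]]'|tail -3
python3 look.py -.03 .12
```

```text
wrist_force: [3.1, -0.1, -7.4]
grip_width: 38.3
grip_force: 26.6
t 8.80 meas ['-0.1450', '-0.1467'] th -0.1373 w 0.124 imb 0.0048 a 0.070 F [ 3.2 -1.  -9. ] grip 38.2 27
plan a [ 0.031 -0.035 -0.052 -0.006 -0.009 -0.01 ] th [-0.086 -0.044 -0.028 -0.029 -0.03  -0.03 ] w [ 0.127  0.074  0.006 -0.003 -0.     0.   ]
row x3: [ 0.3 -2.2  0.2]
row x3: [ 0.5 -3.7 -0. ]
```

```bash
python3 -m inch '[[[0.3,-2.2,0],[0,0,0],1],[[0.3,-2.2,0],[0,0,0],1],[[0.3,-2.2,0],[0,0,0],1]]'|tail -3
python3 look.py -.03 .12
```

```text
wrist_force: [0.5, -0.6, -8.2]
grip_width: 38.2
grip_force: 26.6
t 9.20 meas ['-0.0979', '-0.1020'] th -0.0919 w 0.109 imb 0.0040 a 0.032 F [ 0.4  0.4 -8.1] grip 38.5 27
plan a [-0.002 -0.054 -0.003 -0.005 -0.006 -0.006] th [-0.053 -0.031 -0.031 -0.031 -0.03  -0.03 ] w [ 0.085  0.015 -0.001  0.001  0.001  0.   ]
row x3: [ 0.3 -1.9  0.1]
row x3: [ 0.4 -2.9 -0.1]
```

```bash
python3 -m inch '[[[0.3,-1.9,-0.1],[0,0,0],1],[[0.3,-1.9,-0.1],[0,0,0],1],[[0.3,-1.9,-0.1],[0,0,0],1]]'|tail -3
python3 look.py -.03 .12
```

```text
wrist_force: [-2.7, 0.2, -4.1]
grip_width: 38.5
grip_force: 26.9
t 9.60 meas ['-0.0514', '-0.0468'] th -0.0410 w 0.115 imb 0.0056 a -0.002 F [-3.5  0.3 -3.3] grip 38.5 27
plan a [-0.111 -0.004 -0.01  -0.014 -0.014 -0.013] th [-0.014 -0.023 -0.027 -0.028 -0.029 -0.029] w [-0.001 -0.017 -0.005 -0.002 -0.001 -0.   ]
row x3: [ 0.9 -6.1 -0.2]
row x3: [-0.8  6.   0.4]
```

```bash
python3 -m inch '[[[0.8,-6.5,-0.2],[0,0,0],1],[[0.8,-6.5,-0.2],[0,0,0],1],[[0.8,-6.5,-0.2],[0,0,0],1]]'|tail -3
python3 look.py -.03 .12
```

```text
wrist_force: [-0.7, 1.4, -6.6]
grip_width: 38.7
grip_force: 26.5
t 10.00 meas ['-0.0108', '-0.0096'] th -0.0093 w 0.003 imb 0.0069 a -0.122 F [-1.4  0.2 -3.7] grip 38.5 27
plan a [-0.023 -0.012 -0.02  -0.02  -0.02  -0.02 ] th [-0.018 -0.026 -0.028 -0.029 -0.029 -0.03 ] w [-0.025 -0.009 -0.003 -0.002 -0.001 -0.   ]
row x3: [-0.8  5.5  0.4]
row x3: [-0.1  0.6  0. ]
```

Nearly there. I'll apply this correction and check the pointer against the tab in a crop.

```bash
python3 -m inch '[[[-0.8,5.5,0.3],[0,0,0],1],[[-0.8,5.5,0.3],[0,0,0],1],[[-0.8,5.5,0.3],[0,0,0],1]]'|tail -3
python3 look.py -.03 .12; python3 - <<'E'
from h import *
import json
s=ctrl.snapshot("scene"); crop(s,270,160,90,95,6,"pics/p1.png")
E
```

```text
wrist_force: [-2.5, -1.1, 0.0]
grip_width: 38.8
grip_force: 26.8
t 10.40 meas ['-0.0096', '-0.0086'] th -0.0090 w 0.007 imb 0.0075 a -0.014 F [-3.7 -0.9  0.9] grip 38.3 27
plan a [-0.067 -0.015 -0.022 -0.023 -0.023 -0.022] th [-0.01  -0.021 -0.026 -0.028 -0.029 -0.029] w [-0.025 -0.018 -0.007 -0.004 -0.002 -0.   ]
row x3: [ 0.4 -3.  -0.1]
row x3: [-0.4  2.9  0.1]
```

View pics/p1.png

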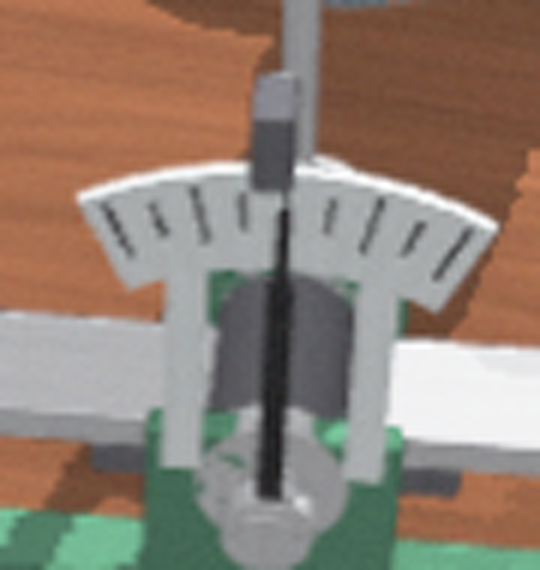

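Pointer tip is at (285,205) and the tab at about (274,160), so the pointer stands about 0.04 rad left of the tab. Target becomes -0.045.

```bash
python3 -m inch '[[[0.3,-2,0],[0,0,0],1],[[0.3,-2,0],[0,0,0],1],[[0.3,-2,0],[0,0,0],1]]'|tail -3
python3 look.py -.045 .05
```

```text
wrist_force: [-1.4, -0.1, 0.5]
grip_width: 38.5
grip_force: 26.9
t 10.85 meas ['-0.0033', '-0.0004'] th -0.0015 w 0.004 imb 0.0083 a -0.056 F [-1.2  0.6  3.3] grip 38.5 27
plan a [-0.089 -0.    -0.003 -0.022 -0.02  -0.02 ] th [-0.011 -0.035 -0.044 -0.044 -0.044 -0.045] w [-0.06  -0.04  -0.006 -0.001 -0.001 -0.   ]
row x3: [ 0.3 -1.8 -0.1]
row x3: [-0.7  5.   0.2]
```

```bash
python3 -m inch '[[[0.3,-2,-0.1],[0,0,0],1],[[0.3,-2,-0.1],[0,0,0],1],[[0.3,-2,-0.1],[0,0,0],1]]'|tail -3
python3 look.py -.045 .05
```

```text
wrist_force: [-1.8, -0.5, 0.5]
grip_width: 38.4
grip_force: 26.9
t 11.25 meas ['-0.0056', '-0.0070'] th -0.0101 w -0.058 imb 0.0086 a -0.091 F [-1.8 -0.5  0.3] grip 38.4 27
plan a [-0.011  0.003 -0.02  -0.023 -0.022 -0.022] th [-0.035 -0.046 -0.046 -0.045 -0.045 -0.045] w [-0.048 -0.009  0.003  0.001  0.     0.   ]
row x3: [-0.6  4.5  0.3]
row x3: [-0.1  0.8  0. ]
```

```bash
python3 -m inch '[[[-0.6,4.5,0.2],[0,0,0],1],[[-0.6,4.5,0.2],[0,0,0],1],[[-0.6,4.5,0.2],[0,0,0],1]]'|tail -3
python3 look.py -.045 .05
```

```text
wrist_force: [-2.6, -0.4, 1.9]
grip_width: 38.5
grip_force: 27.0
t 11.65 meas ['-0.0172', '-0.0220'] th -0.0214 w -0.011 imb 0.0097 a -0.006 F [-2.8 -1.2  2.9] grip 38.2 27
plan a [-0.069 -0.007 -0.027 -0.028 -0.027 -0.027] th [-0.027 -0.04  -0.043 -0.044 -0.044 -0.045] w [-0.035 -0.015 -0.003 -0.002 -0.001 -0.   ]
row x3: [ 0.5 -3.6 -0.1]
row x3: [-0.5  3.5  0.1]
```

```bash
python3 -m inch '[[[0.5,-3.5,-0.1],[0,0,0],1],[[0.5,-3.5,-0.1],[0,0,0],1],[[0.5,-3.5,-0.1],[0,0,0],1]]'|tail -3
python3 look.py -.045 .05
```

```text
wrist_force: [-2.0, 0.5, 1.1]
grip_width: 38.4
grip_force: 27.0
t 12.05 meas ['-0.0340', '-0.0291'] th -0.0347 w -0.055 imb 0.0094 a -0.075 F [-2.7 -0.4  2.8] grip 38.5 27
plan a [ 0.027 -0.027 -0.027 -0.025 -0.025 -0.026] th [-0.051 -0.048 -0.046 -0.046 -0.045 -0.045] w [-0.006  0.008  0.003  0.001  0.001  0.   ]
row x3: [-0.8  5.8  0.2]
row x3: [ 0.4 -3.1  0. ]
```

```bash
python3 -m inch '[[[-0.7,5,0.1],[0,0,0],1],[[-0.7,5,0.1],[0,0,0],1],[[-0.7,5,0.1],[0,0,0],1]]'|tail -3
python3 look.py -.045 .05
```

```text
wrist_force: [-4.3, -1.6, 2.5]
grip_width: 38.2
grip_force: 27.1
t 12.45 meas ['-0.0503', '-0.0579'] th -0.0564 w -0.026 imb 0.0084 a 0.022 F [-4.2 -1.9  5.3] grip 38.6 27
plan a [ 0.009 -0.028 -0.021 -0.02  -0.021 -0.021] th [-0.057 -0.05  -0.047 -0.046 -0.046 -0.045] w [0.017 0.011 0.004 0.002 0.001 0.   ]
row x3: [ 0.1 -0.7  0. ]
row x3: [ 0.3 -2.1 -0. ]
```

```bash
python3 -m inch '[[[0.4,-0.6,-0.1],[0,0,0],1],[[0.4,-0.6,-0.1],[0,0,0],1],[[0.4,-0.6,-0.1],[0,0,0],1]]'|tail -3
python3 look.py -.045 .05
```

```text
wrist_force: [-10.5, -2.0, 10.3]
grip_width: 38.4
grip_force: 27.7
t 12.85 meas ['-0.0610', '-0.0602'] th -0.0601 w 0.008 imb 0.0081 a 0.006 F [-9.  -2.2  8.7] grip 38.5 28
plan a [-0.009 -0.027 -0.019 -0.019 -0.019 -0.02 ] th [-0.054 -0.048 -0.047 -0.046 -0.045 -0.045] w [0.019 0.007 0.002 0.001 0.001 0.   ]
row x3: [ 0.1 -0.8  0. ]
row x3: [ 0.1 -1.  -0. ]
```

```bash
python3 -m inch '[[[-0.4,-0.7,0.3],[0,0,0],1],[[-0.4,-0.7,0.3],[0,0,0],1],[[-0.4,-0.7,0.3],[0,0,0],1]]'|tail -3
python3 look.py -.045 .05
```

```text
wrist_force: [1.7, -0.4, -2.1]
grip_width: 38.6
grip_force: 26.7
t 13.25 meas ['-0.0548', '-0.0534'] th -0.0523 w 0.026 imb 0.0083 a -0.005 F [ 1.8 -0.3 -2.7] grip 38.5 27
plan a [-0.039 -0.02  -0.02  -0.02  -0.02  -0.02 ] th [-0.045 -0.045 -0.045 -0.045 -0.045 -0.045] w [ 0.005 -0.001 -0.     0.    -0.    -0.   ]
row x3: [ 0.3 -1.9 -0. ]
row x3: [-0.2  1.1  0. ]
```

```bash
python3 -m inch '[[[0.2,-1.9,0],[0,0,0],1],[[0.2,-1.9,0],[0,0,0],1],[[0.2,-1.9,0],[0,0,0],1]]'|tail -3
python3 look.py -.045 .05
```

```text
wrist_force: [5.5, 0.7, -7.7]
grip_width: 38.4
grip_force: 26.5
t 13.65 meas ['-0.0462', '-0.0465'] th -0.0461 w 0.000 imb 0.0083 a -0.040 F [ 5.5  1.4 -6.7] grip 38.3 27
plan a [-0.012 -0.02  -0.02  -0.02  -0.02  -0.02 ] th [-0.047 -0.046 -0.046 -0.045 -0.045 -0.045] w [0.001 0.002 0.001 0.    0.    0.   ]
row x3: [-0.2  1.5  0. ]
row x3: [ 0.1 -0.4 -0. ]
```

```bash
python3 -m inch '[[[-0.1,1.4,-0.1],[0,0,0],1],[[-0.1,1.4,-0.1],[0,0,0],1],[[-0.1,1.4,-0.1],[0,0,0],1]]'|tail -3
python3 look.py -.045 .05
```

```text
wrist_force: [4.8, 1.0, -4.0]
grip_width: 38.3
grip_force: 26.6
t 14.05 meas ['-0.0498', '-0.0495'] th -0.0501 w -0.007 imb 0.0079 a -0.014 F [ 5.6  0.7 -5.8] grip 38.2 27
plan a [-0.005 -0.02  -0.019 -0.018 -0.018 -0.018] th [-0.051 -0.048 -0.046 -0.046 -0.045 -0.045] w [0.006 0.005 0.002 0.001 0.001 0.   ]
row x3: [-0.1  0.5 -0. ]
row x3: [ 0.1 -0.9 -0. ]
```

```bash
python3 -m inch '[[[0.1,0.7,-0.1],[0,0,0],1],[[0.1,0.7,-0.1],[0,0,0],1],[[0.1,0.7,-0.1],[0,0,0],1]]'|tail -3
python3 look.py -.045 .05
```

```text
wrist_force: [0.2, 0.9, -1.3]
grip_width: 38.5
grip_force: 26.8
t 14.45 meas ['-0.0486', '-0.0474'] th -0.0469 w 0.018 imb 0.0082 a -0.002 F [ 0.2 -1.  -1. ] grip 38.7 27
plan a [-0.04  -0.018 -0.019 -0.02  -0.02  -0.02 ] th [-0.042 -0.043 -0.044 -0.045 -0.045 -0.045] w [ 0.    -0.004 -0.001 -0.001 -0.    -0.   ]
row x3: [ 0.3 -2.1 -0. ]
row x3: [-0.2  1.2  0. ]
```

```bash
python3 -m inch '[[[0.3,-2.1,0],[0,0,0],1],[[0.3,-2.1,0],[0,0,0],1],[[0.3,-2.1,0],[0,0,0],1]]'|tail -3
python3 look.py -.045 .05
```

```text
wrist_force: [0.4, -0.1, -1.2]
grip_width: 38.7
grip_force: 26.8
t 14.85 meas ['-0.0444', '-0.0446'] th -0.0448 w -0.009 imb 0.0080 a -0.041 F [-0.1 -0.4 -0.5] grip 38.1 27
plan a [-0.002 -0.02  -0.019 -0.019 -0.019 -0.019] th [-0.048 -0.047 -0.046 -0.045 -0.045 -0.045] w [0.001 0.004 0.001 0.001 0.    0.   ]
row x3: [-0.3  2.2  0.1]
row x3: [ 0.1 -1.  -0. ]
```

```bash
python3 -m inch '[[[-0.3,1.8,0],[0,0,0],1],[[-0.3,1.8,0],[0,0,0],1],[[-0.3,1.8,0],[0,0,0],1]]'|tail -3
python3 look.py -.045 .05
```

```text
wrist_force: [-1.5, -1.3, 1.4]
grip_width: 38.4
grip_force: 26.9
t 15.25 meas ['-0.0476', '-0.0473'] th -0.0475 w 0.001 imb 0.0081 a -0.006 F [-2.1 -0.4  1.3] grip 38.6 27
plan a [-0.02  -0.02  -0.019 -0.019 -0.019 -0.019] th [-0.046 -0.045 -0.045 -0.045 -0.045 -0.045] w [0.003 0.001 0.    0.    0.    0.   ]
row x3: [ 0.1 -0.8 -0. ]
row x3: [-0.  0.  0.]
```

```bash
python3 -m inch '[[[0.1,-0.8,0],[0,0,0],1],[[0.1,-0.8,0],[0,0,0],1],[[0.1,-0.8,0],[0,0,0],1],[[0,0,0],[0,0,0],1]]'|tail -3
python3 look.py -.045 .05
```

```text
wrist_force: [-2.3, -1.4, 1.2]
grip_width: 38.5
grip_force: 27.0
t 15.75 meas ['-0.0456', '-0.0459'] th -0.0456 w 0.001 imb 0.0081 a -0.022 F [-1.9 -1.   2.2] grip 38.3 27
plan a [-0.019 -0.019 -0.019 -0.019 -0.019 -0.019] th [-0.045 -0.045 -0.045 -0.045 -0.045 -0.045] w [0. 0. 0. 0. 0. 0.]
row x3: [-0.   0.2  0. ]
row x3: [ 0. -0. -0.]
```

```bash
python3 -m inch '[[[0,0.2,0],[0,0,0],1],[[0,0.2,0],[0,0,0],1],[[0,0,0],[0,0,0],1],[[0,0,0],[0,0,0],1],[[0,0,0],[0,0,0],1]]'|tail -3
python3 look.py -.045 .05
python3 -c "
from h import *
s=ctrl.snapshot('scene'); crop(s,270,160,90,95,6,'pics/p2.png')"
```

```text
wrist_force: [-3.5, 0.1, 2.7]
grip_width: 38.4
grip_force: 27.1
t 16.35 meas ['-0.0455', '-0.0458'] th -0.0458 w -0.001 imb 0.0082 a -0.020 F [-4.  -2.1  2.2] grip 38.3 27
plan a [-0.017 -0.02  -0.02  -0.019 -0.019 -0.019] th [-0.046 -0.045 -0.045 -0.045 -0.045 -0.045] w [0.001 0.001 0.    0.    0.    0.   ]
row x3: [-0.   0.1  0. ]
row x3: [ 0.  -0.2 -0. ]
```

View pics/p2.png

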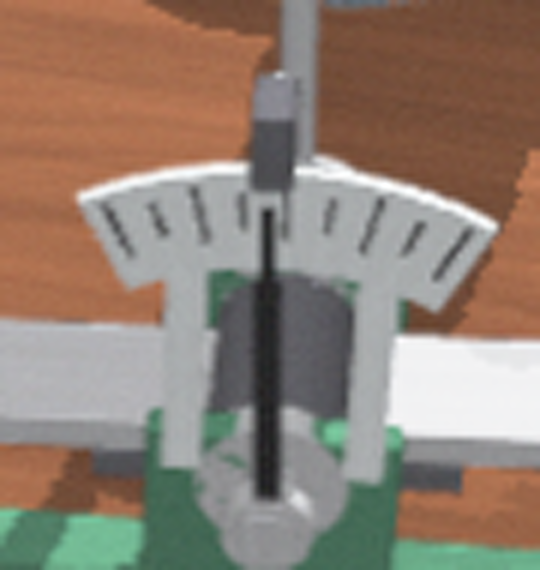

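The pointer tip (268,207) stands right under the tab (272,188). I'll hold about 1 s more for margin, then lay the bar over.

```bash
python3 -m inch '[[[0.2,0.1,0],[0,0,0],1],[[0.2,0.1,0],[0,0,0],1],[[0,0,0],[0,0,0],1],[[0,0,0],[0,0,0],1],[[0,0,0],[0,0,0],1],[[0,0,0],[0,0,0],1],[[0,0,0],[0,0,0],1],[[0,0,0],[0,0,0],1]]'|tail -3
python3 look.py .35 .12
```

```text
wrist_force: [-5.7, -1.1, 4.2]
grip_width: 38.6
grip_force: 27.2
t 17.30 meas ['-0.0437', '-0.0461'] th -0.0451 w -0.001 imb 0.0082 a -0.019 F [-6.  -1.5  4.7] grip 38.3 27
plan a [ 0.095 -0.063 -0.076 -0.094 -0.118 -0.137] th [-0.024  0.039  0.094  0.144  0.193  0.242] w [0.134 0.148 0.13  0.125 0.122 0.121]
row x3: [-0.9  6.3 -0.2]
row x3: [ 1.2 -8.8  0.1]
```

```bash
python3 -m inch '[[[-1,5,0],[0,0,0],1],[[-1,5,0],[0,0,0],1],[[-1,5,0],[0,0,0],1]]'|tail -3
python3 look.py .35 .12
```

```text
wrist_force: [0.4, -1.6, -1.1]
grip_width: 38.3
grip_force: 26.8
t 17.70 meas ['-0.0335', '-0.0304'] th -0.0242 w 0.119 imb 0.0081 a 0.075 F [-0.8 -0.5 -0.4] grip 38.3 27
plan a [-0.065 -0.06  -0.081 -0.104 -0.127 -0.145] th [0.029 0.075 0.121 0.169 0.216 0.264] w [0.121 0.114 0.118 0.119 0.119 0.121]
row x3: [ 1.1 -7.8  0. ]
row x3: [-0.   0.3  0. ]
```

```bash
python3 -m inch '[[[1.1,-7.8,0],[0,0,0],1],[[1.1,-7.8,0],[0,0,0],1],[[1.1,-7.8,0],[0,0,0],1]]'|tail -3
python3 look.py .35 .12
```

```text
wrist_force: [4.4, 1.2, -4.0]
grip_width: 38.5
grip_force: 26.6
t 18.10 meas ['0.0009', '0.0068'] th 0.0096 w 0.062 imb 0.0063 a -0.074 F [ 3.5  2.  -3.6] grip 38.5 27
plan a [ 0.03  -0.073 -0.091 -0.11  -0.133 -0.151] th [0.042 0.098 0.15  0.2   0.249 0.297] w [0.127 0.137 0.126 0.123 0.121 0.121]
row x3: [-0.8  5.9  0.2]
row x3: [ 0.8 -5.8 -0.1]
```

```bash
python3 -m inch '[[[-0.6,4,0],[0,0,0],1],[[-0.6,4,0],[0,0,0],1],[[-0.6,4,0],[0,0,0],1]]'|tail -3
python3 look.py .35 .12
```

```text
wrist_force: [4.8, 0.6, -2.1]
grip_width: 38.4
grip_force: 26.8
t 18.50 meas ['0.0352', '0.0431'] th 0.0479 w 0.129 imb 0.0075 a 0.007 F [ 4.4  0.6 -2.1] grip 38.3 27
plan a [-0.093 -0.089 -0.111 -0.133 -0.155 -0.172] th [0.101 0.147 0.193 0.241 0.288 0.336] w [0.12  0.114 0.118 0.119 0.119 0.121]
row x3: [ 0.8 -5.6 -0.3]
row x3: [-0.   0.2  0. ]
```

```bash
python3 -m inch '[[[0.9,-5.6,-0.3],[0,0,0],1],[[0.9,-5.6,-0.3],[0,0,0],1],[[0.9,-5.6,-0.3],[0,0,0],1]]'|tail -3
python3 look.py .35 .12
```

```text
wrist_force: [3.7, 1.7, -1.7]
grip_width: 38.2
grip_force: 26.8
t 18.90 meas ['0.0966', '0.1042'] th 0.1104 w 0.138 imb 0.0092 a -0.101 F [3.3 0.9 0.5] grip 38.2 27
plan a [-0.117 -0.125 -0.146 -0.166 -0.25  -0.23 ] th [0.161 0.207 0.255 0.304 0.343 0.352] w [ 0.118  0.117  0.121  0.125  0.054 -0.002]
row x3: [ 0.1 -0.9 -0. ]
row x3: [ 0.1 -0.5 -0.1]
```

```bash
python3 -m inch '[[[0.2,-1.4,0],[0,0,0],1],[[0.2,-1.4,0],[0,0,0],1],[[0.2,-1.4,0],[0,0,0],1]]'|tail -3
python3 look.py .35 .12
```

```text
wrist_force: [5.0, 2.4, -3.6]
grip_width: 38.6
grip_force: 26.7
t 19.30 meas ['0.1413', '0.1519'] th 0.1546 w 0.100 imb 0.0088 a -0.121 F [ 4.2  2.3 -2. ] grip 38.3 27
plan a [-0.098 -0.145 -0.162 -0.244 -0.229 -0.193] th [0.197 0.248 0.299 0.34  0.351 0.35 ] w [ 0.122  0.128  0.129  0.06   0.003 -0.   ]
row x3: [-0.2  1.3  0.2]
row x3: [ 0.4 -2.6 -0.3]
```

```bash
python3 -m inch '[[[-0.1,0.7,0],[0,0,0],1],[[-0.1,0.7,0],[0,0,0],1],[[-0.1,0.7,0],[0,0,0],1]]'|tail -3
python3 look.py .35 .12
```

```text
wrist_force: [3.8, 2.1, -1.9]
grip_width: 38.5
grip_force: 26.7
t 19.70 meas ['0.1873', '0.1960'] th 0.2007 w 0.126 imb 0.0095 a -0.108 F [ 4.6  2.5 -2. ] grip 38.1 27
plan a [-0.158 -0.162 -0.243 -0.236 -0.199 -0.203] th [0.251 0.3   0.34  0.352 0.35  0.35 ] w [ 0.121  0.125  0.063  0.003 -0.003  0.   ]
row x3: [ 0.4 -2.8 -0.3]
row x3: [ 0.  -0.3 -0. ]
```

```bash
python3 -m inch '[[[0.5,-3.3,-0.2],[0,0,0],1],[[0.5,-3.3,-0.2],[0,0,0],1],[[0.5,-3.3,-0.2],[0,0,0],1]]'|tail -3
python3 look.py .35 .12
```

```text
wrist_force: [5.2, 3.5, -4.1]
grip_width: 38.2
grip_force: 26.4
t 20.10 meas ['0.2498', '0.2574'] th 0.2639 w 0.146 imb 0.0115 a -0.168 F [ 4.3  3.1 -4.8] grip 38.3 26
plan a [-0.208 -0.271 -0.223 -0.21  -0.213 -0.214] th [0.317 0.349 0.352 0.35  0.35  0.35 ] w [ 0.117  0.031 -0.003 -0.002 -0.    -0.   ]
row x3: [ 0.3 -2.2 -0.5]
row x3: [ 0.5 -3.5 -0.9]
```

```bash
python3 -m inch '[[[0.4,-3,-0.5],[0,0,0],1],[[0.4,-3,-0.5],[0,0,0],1],[[0.4,-3,-0.5],[0,0,0],1]]'|tail -3
python3 look.py .35 .08
```

```text
wrist_force: [5.7, 2.4, -5.1]
grip_width: 38.6
grip_force: 26.3
t 20.50 meas ['0.2768', '0.2742'] th 0.2778 w 0.003 imb 0.0072 a -0.222 F [ 5.6  4.2 -5.6] grip 38.7 26
plan a [-0.065 -0.218 -0.225 -0.189 -0.191 -0.193] th [0.289 0.33  0.347 0.348 0.349 0.349] w [0.094 0.075 0.013 0.001 0.002 0.   ]
row x3: [-1.2  8.7  1.1]
row x3: [ 1.2 -8.5 -1.2]
```

```bash
python3 -m inch '[[[-0.8,6.5,0.8],[0,0,0],1],[[-0.8,6.5,0.8],[0,0,0],1],[[-0.8,6.5,0.8],[0,0,0],1]]'|tail -3
python3 look.py .35 .08
```

```text
wrist_force: [0.6, 0.3, 0.5]
grip_width: 38.2
grip_force: 26.6
t 20.90 meas ['0.2687', '0.2717'] th 0.2722 w 0.025 imb 0.0055 a -0.102 F [ 0.2 -0.3  1.5] grip 38.5 27
plan a [-0.113 -0.194 -0.221 -0.182 -0.182 -0.184] th [0.296 0.332 0.349 0.349 0.349 0.35 ] w [ 0.091  0.072  0.012 -0.001  0.001  0.   ]
row x3: [ 0.1 -0.6 -0.2]
row x3: [ 0.6 -4.5 -0.7]
```

```bash
python3 -m inch '[[[0,0,0],[0,0,0],1],[[0,0,0],[0,0,0],1],[[0,0,0],[0,0,0],1]]'|tail -3
python3 look.py .35 .08
```

```text
wrist_force: [-1.9, -0.9, 5.2]
grip_width: 38.6
grip_force: 26.9
t 21.30 meas ['0.2832', '0.2823'] th 0.2880 w 0.073 imb 0.0043 a -0.107 F [-2.7 -0.2  5.2] grip 38.2 27
plan a [-0.158 -0.214 -0.19  -0.175 -0.177 -0.177] th [0.321 0.346 0.351 0.35  0.35  0.35 ] w [ 0.085  0.031 -0.    -0.001  0.    -0.   ]
row x3: [ 0.4 -2.8 -0.5]
row x3: [ 0.4 -3.1 -0.6]
```

Measured 0.283 and not moving, so the bar seems to be on the stop. I'll confirm that while bringing the knob slowly to the relaxed position.

```bash
python3 -m inch '[[[-0.3,2,0.3],[0,0,0],1],[[-0.3,2,0.3],[0,0,0],1],[[-0.3,2,0.3],[0,0,0],1]]'|tail -3
python3 look.py .35 .08|head -1
```

```text
wrist_force: [-2.8, -0.9, 3.4]
grip_width: 38.4
grip_force: 26.8
t 21.70 meas ['0.2841', '0.2832'] th 0.2898 w 0.063 imb -0.0018 a -0.068 F [-3.9 -0.8  4.8] grip 38.6 27
```

```bash
python3 -m inch '[[[-0.5,3.1,0.1],[0,0,0],1],[[-0.5,3.1,0.1],[0,0,0],1],[[-0.5,3.1,0.1],[0,0,0],1],[[-0.5,3.1,0.1],[0,0,0],1],[[-0.5,3.1,0],[0,0,0],1],[[-0.5,3.1,0],[0,0,0],1],[[-0.5,3.1,-0.1],[0,0,0],1],[[-0.5,3.1,-0.1],[0,0,0],1],[[-0.5,3.1,-0.2],[0,0,0],1],[[-0.5,3.1,-0.3],[0,0,0],1],[[-0.4,3,-0.3],[0,0,0],1],[[-0.4,3,-0.4],[0,0,0],1],[[-0.4,3,-0.5],[0,0,0],1],[[-0.4,3,-0.5],[0,0,0],1],[[-0.4,3,-0.6],[0,0,0],1],[[-0.4,3,-0.7],[0,0,0],1],[[-0.4,3,-0.7],[0,0,0],1],[[-0.4,3,-0.8],[0,0,0],1],[[-0.4,3,-0.8],[0,0,0],1],[[-0.4,3,-0.9],[0,0,0],1]]'|tail -3
python3 look.py .35 .08
```

```text
wrist_force: [2.7, -0.7, 2.2]
grip_width: 38.6
grip_force: 26.8
t 23.80 meas ['0.2840', '0.2838'] th 0.4886 w 2.687 imb -0.0546 a 0.300 F [ 2.3 -0.3  2.1] grip 38.6 27
plan a [-0.7   -0.7   -0.393  0.533  0.223  0.259] th [1.393 1.659 1.286 0.786 0.568 0.497] w [ 1.565 -0.265 -1.409 -0.844 -0.342 -0.015]
row x3: [  7.4 -52.7 -11.3]
row x3: [-0.  0.  0.]
```

The bar rests on the left stop and the spring is relaxed. I'll open and retreat upward.

```bash
python3 -m inch '[[[0,0,0],[0,0,0],-1],[[0,0,0],[0,0,0],-1],[[0,0,0],[0,0,0],-1],[[0,0,0],[0,0,0],-1],[[0,0,0],[0,0,0],-1],[[0,0,0],[0,0,0],-1],[[0,0,0],[0,0,0],-1],[[0,0,0],[0,0,0],-1],[[0,0,5],[0,0,0],-1],[[0,0,8],[0,0,0],-1],[[0,0,10],[0,0,0],-1],[[0,0,10],[0,0,0],-1],[[0,0,10],[0,0,0],-1],[[0,0,10],[0,0,0],-1],[[0,0,10],[0,0,0],-1],[[0,0,10],[0,0,0],-1],[[0,0,10],[0,0,0],-1],[[0,0,10],[0,0,0],-1],[[0,0,10],[0,0,0],-1],[[0,0,0],[0,0,0],-1]]'
python3 look.py .35 .08|head -1
python3 -c "
from h import *
s=ctrl.snapshot('scene'); crop(s,170,60,300,270,2,'pics/e.png')"
```

```text
clock: 25.8
eef_pos: [467.7, 117.4, 380.3]
ee_rot: [[-0.14, 0.99, 0.003], [0.99, 0.14, 0.0], [-0.0, 0.003, -1.0]]
wrist_force: [0.7, 0.4, 0.4]
grip_width: 85.7
grip_force: 0.0
t 25.90 meas ['0.2833', '0.2838'] th 0.1677 w -1.585 imb -0.0524 a 0.297 F [ 1.   0.3 -0.7] grip 85.2 0
```

View pics/e.png

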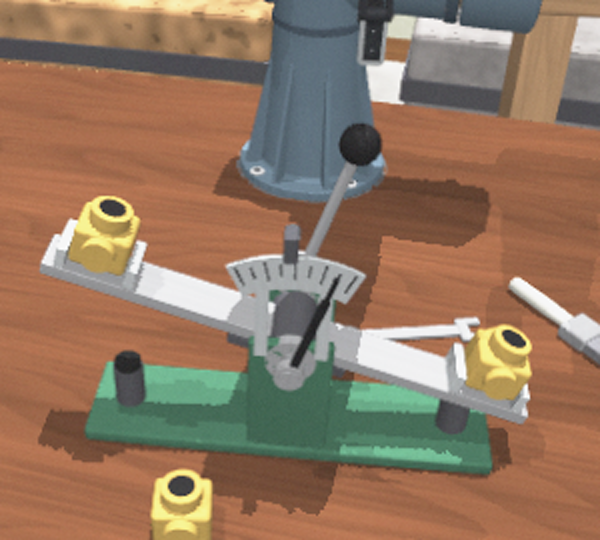

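The bar lies on the left stop, with its casting at (500,360). The knob at (360,145) is free, the gripper is clear above it, and the wrench and spare casting look undisturbed.

```bash
python3 -c "
from station import ctrl
print(ctrl.finish_job())"
```

```text
the job is handed in; nothing more can be done
None
```

The job is handed in: I held the pointer at the index tab for over four seconds, laid the bar onto its left-hand stop at an estimated 0.13 rad/s (it lifted slightly once, then settled back), and released the knob with the gripper clear.

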